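# Roll the sample tube onto the reader's scan line

### The arm

A 6-joint arm with a two-finger parallel gripper is mounted at the origin on a cart in front of the work surface, level with it; the furniture and walls round the work are solid. World frame = base frame: x ahead of the robot, y to its left, z up, the work surface at z = 0. Lengths are in m, angles in rad, forces in N, time in s.
With the tool pointing down it reaches from about 0.35 to 0.775 m from the base axis. Payload 7.3 kg.
Tool frame: the origin (TCP) lies on the centre line of the jaws, within the pads' length; the fingertips stand 19 mm ahead of it and the grasp point (between the pads) is the TCP; z points along the fingers, y is the line along which they close (so a half turn about z gives the same grasp; the last joint's range is limited). The gripper opens to 92 mm and grips with 3 to 60 N. Pads are 19 mm wide; open, the fingers measure 130 mm over their backs; the gripper's body (75 mm by 190 mm) begins 47 mm behind the grasp point.
Start: joints at [1.185, 0.342, 1.524, -0, 1.275, -0.146], TCP at [0.125, 0.51, 0.246] pointing down, gripper open.
Joint ranges: [-2.53, 2.53], [-0.77, 2.02], [0.04, 2.7], [-1, 4.14], [0.28, 2.66], [-3.11, 3.11]. Speed limits (rad/s): [2.57, 2.57, 3.14, 3.14, 3.14, 3.14].

### API

Orientations are given as a unit quaternion [w, x, y, z].
In Python, from rig import env, eyes, job gives the robot as it stands. The module is installed in compiled form; this text tells all that it offers.
- The arm moves only by the tool send_rows, never from a script. Its argument "steps" is a list of rows, each a list of 7 numbers: the shift along the world's x, y, z as a fraction of full scale, then the turn, a rotation vector about the world's x, y, z as a fraction of full scale, then the opening in per cent of the stroke, from 0 (shut) to 100 (fully open). A call has 1 to 5 rows; each row shifts and turns the commanded pose from where the row before left it; what a row does not reach is not made up. Full scale, the value 1, is 0.12 m for a shift and pi rad for a turn. A row lasts 1/8 s, in which the tool goes at most 62.5 mm and 10.7 degrees, less where a joint would pass 70% of its speed; a pose out of reach is approached as far as the arm can. A call with a number of a shift or a turn outside -1 to 1 is refused whole. A call with a gripper value outside its range is refused whole. The fingers move at their own pace and stop on an object; "force" is the grip in N (left out, the last holds). Time passes only in rows, so rows that do not move let the fingers close. It gives the time, the measured TCP pose, the force, the opening and the grip force at its end, in the units of the state.
- env.sense(): the state, without advancing time (a new reading comes with each control period).
- eyes.get_image(name): name is "scene" or "top"; returns the picture (384x512x3 uint8, blue, green, red); there is no depth.
- eyes.camera_params(name): a dict with "K" (3x3 intrinsics, pixels), "extrinsics" (4x4, takes a point from camera to world coordinates). Camera axes: x right, y up, looking along -z (the intrinsics and any distortion apply to the point x, -y, -z); pixel columns grow to the right and rows downward; lengths in m; the calibration is good to about 2 mm. A picture is of the moment at which its call begins. camera_params takes no time and is no camera call.
- job.close_job(): hands the job in; it is judged then, once.
The state is a dict: "time": time; "joint_positions": joint angles; "joint_vel": joint speeds; "joint_torque": joint torques, N m; "ee_pos": TCP position; "tool_rot": TCP orientation; "wrist_force": force on the tool from outside, world axes, zero at the start; "torque": the same for the moment, N m; "width": finger opening in m; "gripper_force": force on a finger pad.
Only numpy, scipy, OpenCV 4.12 (cv2) and the standard library are available. Lean on these libraries where they do the work, as an engineer would, in place of code of your own. Each camera call takes 0.05 s, during which the arm holds its last target. There are 200 camera calls.

### The job

Two capped tubes lie on the flat tube reader, one on each side of the black scan line. Push the top of the longer tube sideways with the fingertips so that it rolls across the reader, and leave it at rest lying along the scan line and centred over it. Do not pick it up, and leave the shorter tube and the things on the bench round about where they are.

Things in the scene. Friction and masses are not known exactly. Their poses are not given: they have to be found in the camera images.
- long_tube: The longer of two amber tubes lying on the reader: 116 mm long, 31 mm thick, with a white cap of 34 mm diameter and 14 mm length at each end, on which it rolls; 0.07 to 0.13 kg. Origin on its axis at mid-length, 17 mm above the bed; x along the tube, y and z turn as it rolls. Starts 70 to 120 mm to either side of the scan line, roughly parallel to it; let go slowly, it stops within millimetres.
- short_tube: A tube of the same make and diameters but only 72 mm long, lying on the other side of the scan line, 70 to 120 mm from it; must be left alone. Origin on its axis at mid-length, x along the tube.
- reader: The tube reader, fixed to the bench: a white tray 180 mm (its x) by 340 mm (its y) with a flat grey bed 16 mm above the bench, inside a rim 8 mm wide that stands 5 mm above the bed; a small housing 16 mm high sticks out 38 mm at its -x side. Origin at the centre of its underside, on the bench. The tubes lie along its x and roll along its y.
- scan_line (a point): Middle of the black scan line, 8 mm wide and 140 mm long, flush on the bed (16 mm above the bench) across the middle of the reader; it runs along the reader's x axis, and so do this point's axes.
- beaker: Small empty glass beaker, 46 mm wide and 57 mm high, standing on the bench beyond the reader; must stay. Origin at the centre of its underside.
- carton: Small white carton, 40 x 40 x 70 mm high, standing on the bench to the right; must stay. Origin at the centre of its underside.
- marker: Black and white marker pen, 135 mm long and 17 mm thick, lying on the bench beyond the reader; must stay. Origin at the middle of its underside.

How it is judged:
By the outcome, as a careful person would: the job done as asked, in the order asked, and still so for the second after the job is handed in, with the robot touching nothing.
It also fails if it takes over 54 s, if anything falls off the work surface, if the arm or the gripper's body presses on something with over 40 N, if the wrist force passes 120 N, or if a joint passes its speed limit or range.

## Working session

There is one attempt and no reset: what is moved stays moved. The work goes in short steps, Python scripts to look and compute and a tool call to move; the robot and the scene stay as the last step left them, time stands still between calls to the robot, and variables do not carry over. Pictures are saved under pics/ and viewed, at most 10 in all, crops included, and the job is handed in when it is done.

Besides the shell and the picture viewer there is one more tool, called after "Request:" in YAML: its name, and indented under it one key for each argument. send_rows: Moves the arm, as the interface text tells. Shift numbers are shares of 0.12 m and turn numbers shares of pi rad, none past 1 either way. Its arguments: {"type":"object","properties":{"steps":{"type":"array"},"force":{"type":"number"}},"required":["steps"]}

```bash
mkdir -p pics; python3 - <<'E'
from rig import env,eyes
import cv2
s=env.sense();print({k:s[k] for k in("time","ee_pos","tool_rot","width","wrist_force")})
for n in("scene","top"):
    cv2.imwrite(f"pics/{n}0.png",eyes.get_image(n));p=eyes.camera_params(n);print(p)
E
```

```text
{'time': 0.0, 'ee_pos': array([0.12454762, 0.50962567, 0.24505206]), 'tool_rot': array([-1.72517085e-04,  1.19606259e-01,  9.92821107e-01, -7.50548775e-04]), 'width': 0.0918167845792404, 'wrist_force': array([ 0.09025951, -0.26536957,  1.24953888])}
{'K': array([[477.20313625,   0.        , 255.64439911],
       [  0.        , 477.20313625, 188.43135927],
       [  0.        ,   0.        ,   1.        ]]), 'extrinsics': array([[ 6.07350316e-01,  5.70982987e-01, -5.52362219e-01,
        -1.02473446e-01],
       [-7.94433883e-01,  4.37072481e-01, -4.21713707e-01,
        -5.13015076e-01],
       [ 6.30973178e-04,  6.94943217e-01,  7.19064342e-01,
         9.22586305e-01],
       [ 0.00000000e+00,  0.00000000e+00,  0.00000000e+00,
         1.00000000e+00]])}
{'K': array([[441.21762125,   0.        , 251.51271931],
       [  0.        , 441.21762125, 187.44253621],
       [  0.        ,   0.        ,   1.        ]]), 'extrinsics': array([[-0.00380804,  0.99361533, -0.1127567 ,  0.42715532],
       [-0.99982547, -0.00172077,  0.01860276,  0.01890687],
       [ 0.01828996,  0.11280786,  0.99344847,  1.22548893],
       [ 0.        ,  0.        ,  0.        ,  1.        ]])}
```

View pics/top0.png

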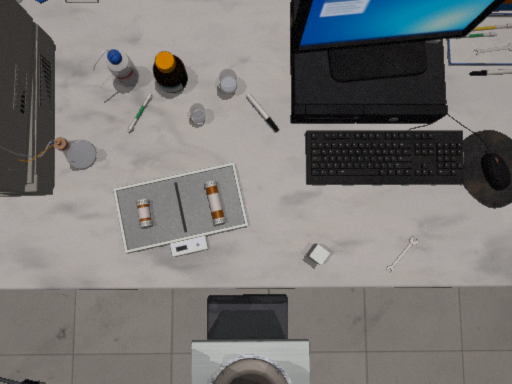

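View pics/scene0.png

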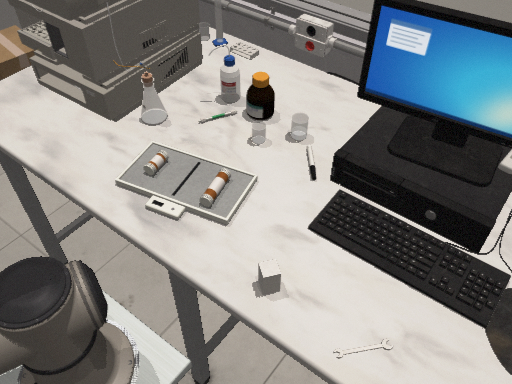

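The top view shows the long tube at about (215,202), the scan line at (181,207) and the short tube at (145,213). The scene view shows the same three at (215,187), (185,178) and (156,162).

```bash
cat > h.py <<'E'
import cv2,numpy as np
from rig import env,eyes
def cast(n,uv,z):
    p=eyes.camera_params(n);E=p["extrinsics"];K=p["K"]
    d=np.linalg.inv(K)@[uv[0],uv[1],1];d=E[:3,:3]@[d[0],-d[1],-d[2]]
    return E[:3,3]+d*(z-E[2,3])/d[2]
def proj(n,P):
    p=eyes.camera_params(n);E=p["extrinsics"];q=E[:3,:3].T@(np.array(P)-E[:3,3])
    u=p["K"]@[q[0],-q[1],-q[2]];return u[:2]/u[2]
def mid(mask,n,z):
    """centroid and long direction of a mask, in world on plane z"""
    ys,xs=np.nonzero(mask);P=np.array([cast(n,(x,y),z)[:2] for x,y in zip(xs,ys)])
    c=P.mean(0);w,v=np.linalg.eigh(np.cov((P-c).T));a=v[:,1]*np.sign(v[0,1]);q=(P-c)@v
    return c,np.degrees(np.arctan2(a[1],a[0])),np.ptp(q[:,1]),np.ptp(q[:,0]),len(xs)
def blobs(n,im,roi):
    """amber and dark blobs inside roi=(x0,y0,x1,y1)"""
    hsv=cv2.cvtColor(im,cv2.COLOR_BGR2HSV);R=np.zeros(im.shape[:2],np.uint8)
    cv2.fillPoly(R,[np.array(roi,np.int32)],255)
    am=cv2.inRange(hsv,(3,80,40),(25,255,255))&R; dk=cv2.inRange(hsv,(0,0,0),(180,255,75))&R&~am
    return am,dk
def comps(m,amin):
    k,l,s,c=cv2.connectedComponentsWithStats(m)
    return [(s[i,4],c[i].round(1),l==i) for i in range(1,k) if s[i,4]>=amin]
E
python3 - <<'E'
from h import *
R={"top":[(125,190),(230,170),(240,222),(130,244)],"scene":[(140,148),(250,182),(228,212),(125,182)]}
for n in R:
    im=cv2.imread(f"pics/{n}0.png");am,dk=blobs(n,im,R[n])
    for a,c,m in comps(am,8): print(n,"amber",a,c,cast(n,c,.033).round(4))
    for a,c,m in comps(dk,20): print(n,"dark",a,c,mid(m,n,.016))
im=cv2.imread("pics/top0.png")[155:260,105:255]
im2=cv2.imread("pics/scene0.png")[135:225,110:260]
cv2.imwrite("pics/c.png",cv2.resize(np.vstack([im[:,:]]),None,fx=5,fy=5,interpolation=cv2.INTER_CUBIC))
E
```

```text
top amber 85 [211.5 189.6] [0.5568 0.1052 0.033 ]
top amber 32 [142.9 205.4] [0.5143 0.2896 0.033 ]
top amber 86 [217.4 213.9] [0.4908 0.0889 0.033 ]
top amber 32 [144.7 218.9] [0.4779 0.2839 0.033 ]
top dark 116 [180.2 207.1] (array([0.51088593, 0.19167108]), np.float64(12.530528259819711), np.float64(0.1354527143915824), np.float64(0.006607778722412468), 116)
scene amber 24 [161.8 156.5] [0.5206 0.29   0.033 ]
scene amber 25 [153.4 164. ] [0.485  0.2864 0.033 ]
scene amber 65 [222.7 176.3] [0.5633 0.1055 0.033 ]
scene amber 78 [210.8 192.8] [0.4984 0.0907 0.033 ]
scene dark 35 [159.8 167.7] (array([0.49675919, 0.27682743]), np.float64(10.730162815665828), np.float64(0.06924900544530901), np.float64(0.008605056277731149), 35)
scene dark 80 [184.5 180. ] (array([0.50329125, 0.1896573 ]), np.float64(12.353598232912944), np.float64(0.12270128507022865), np.float64(0.006363626191805253), 80)
scene dark 32 [220.7 190.4] (array([0.53260785, 0.08734701]), np.float64(12.834250139621068), np.float64(0.09090438929580866), np.float64(0.004189640083245535), 32)
```

View pics/c.png

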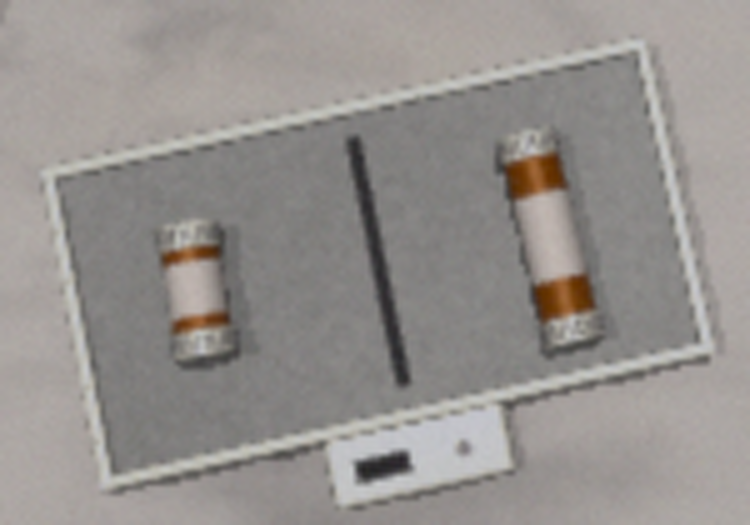

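The crop shows everything clearly: line running from (353,137) to (403,383), long tube from (525,130) to (573,350). In the line's frame the tube is about 95 mm to the right and 8 mm toward the robot, turned about +1.4°. I'll go above and to the right of it, turn the jaws along the tube, and push both caps with the fingertips. A slight yaw on the way should recover the 8 mm.

Request:
send_rows:
  steps:
    - [0.226,-0.252,0,0,0,-0.0231,76]
    - [0.226,-0.252,0,0,0,-0.0231,76]
    - [0.226,-0.252,0,0,0,-0.0231,76]
    - [0.226,-0.252,0,0,0,-0.0231,76]
    - [0.226,-0.252,0,0,0,-0.0231,76]

```text
time: 0.72
ee_pos: [0.2608, 0.3576, 0.2455]
tool_rot: [-0.0, 0.298, 0.955, -0.0]
wrist_force: [0.4, 0.3, -0.5]
width: 0.0699
gripper_force: 0.0
```

Request:
send_rows:
  steps:
    - [0.226,-0.252,0,0,0,-0.0231,76]
    - [0.226,-0.252,0,0,0,-0.0231,76]
    - [0.226,-0.252,0,0,0,-0.0231,76]
    - [0.226,-0.252,0,0,0,-0.0231,76]
    - [0.226,-0.252,0,0,0,-0.0231,76]

```text
time: 1.35
ee_pos: [0.3965, 0.2065, 0.2455]
tool_rot: [-0.0, 0.465, 0.885, -0.0]
wrist_force: [-0.2, -0.6, 0.3]
width: 0.0698
gripper_force: 0.0
```

Request:
send_rows:
  steps:
    - [0.226,-0.252,0,0,0,-0.0231,76]
    - [0.226,-0.252,0,0,0,-0.0231,76]
    - [0.226,-0.252,0,0,0,-0.0231,76]
    - [0.226,-0.252,0,0,0,-0.0231,76]
    - [0.226,-0.252,0,0,0,-0.0231,76]

```text
time: 1.98
ee_pos: [0.5321, 0.0553, 0.2453]
tool_rot: [-0.0, 0.617, 0.787, -0.0]
wrist_force: [0.9, -0.5, -0.2]
width: 0.07
gripper_force: 0.0
```

Request:
send_rows:
  steps:
    - [0,0,-0.36,0,0,0,76]
    - [0,0,-0.36,0,0,0,76]
    - [0,0,-0.36,0,0,0,76]
    - [0,0,-0.36,0,0,0,76]
    - [0,0,-0.12,0,0,0,76]

```text
time: 2.6
ee_pos: [0.5297, 0.0564, 0.056]
tool_rot: [-0.002, 0.616, 0.787, -0.002]
wrist_force: [-0.2, -0.1, -0.2]
width: 0.0699
gripper_force: 0.0
```

```bash
python3 - <<'E'
from h import *
a=eyes.get_image("top")[155:275,145:265];b=eyes.get_image("scene")[140:240,150:250]
r=lambda i:cv2.resize(i,(390,390),interpolation=cv2.INTER_CUBIC)
cv2.imwrite("pics/d.png",np.hstack([r(a),r(b)]));print(env.sense()["ee_pos"])
E
```

```text
[0.5307831  0.05639842 0.05748417]
```

View pics/d.png

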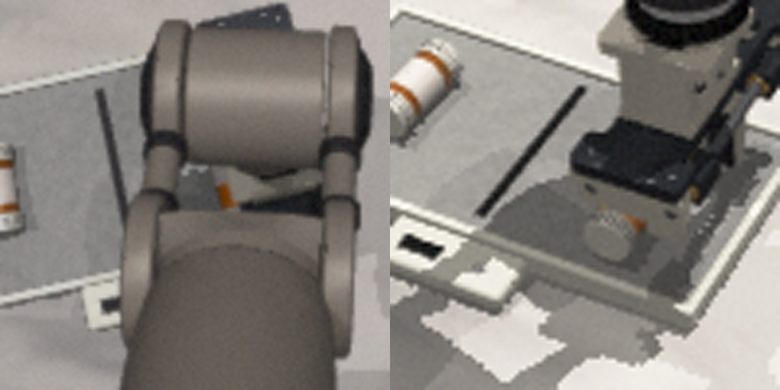

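The left half (top) shows the arm hiding most of the tube, with its near end at (225,195). The right half (scene) shows the fingers on the tube's far side, clear of it. Now the slow push.

Request:
send_rows:
  steps:
    - [-0.01,0.045,0,0,0,0,76]
    - [-0.01,0.045,0,0,0,0,76]
    - [-0.01,0.045,0,0,0,0,76]
    - [-0.0106,0.0395,0,0,0,-0.0116,76]
    - [-0.0106,0.0395,0,0,0,-0.0116,76]

```text
time: 3.32
ee_pos: [0.526, 0.082, 0.0599]
tool_rot: [0.001, 0.645, 0.764, 0.0]
wrist_force: [-1.5, -3.9, 8.3]
width: 0.0698
gripper_force: 3.6
```

Request:
send_rows:
  steps:
    - [-0.0106,0.0395,0,0,0,-0.0116,76]
    - [-0.0106,0.0395,0,0,0,-0.0116,76]
    - [-0.0047,0.049,0,0,0,0,76]
    - [-0.0047,0.049,0,0,0,0,76]
    - [-0.0047,0.049,0,0,0,0,76]

```text
time: 3.95
ee_pos: [0.5232, 0.1075, 0.0638]
tool_rot: [0.004, 0.671, 0.741, 0.001]
wrist_force: [-10.2, -13.2, 47.1]
width: 0.0698
gripper_force: 24.0
```

```bash
python3 - <<'E'
from h import *
a=eyes.get_image("top")[155:275,125:245];b=eyes.get_image("scene")[130:230,130:230]
r=lambda i:cv2.resize(i,(390,390),interpolation=cv2.INTER_CUBIC)
cv2.imwrite("pics/e.png",np.hstack([r(a),r(b)]));s=env.sense();print(s["ee_pos"],s["tool_rot"],s["wrist_force"])
E
```

```text
[0.52306791 0.10819361 0.06413495] [0.00338591 0.67144169 0.74104835 0.00138984] [-9.00217869 -9.4051152  40.86266053]
```

View pics/e.png

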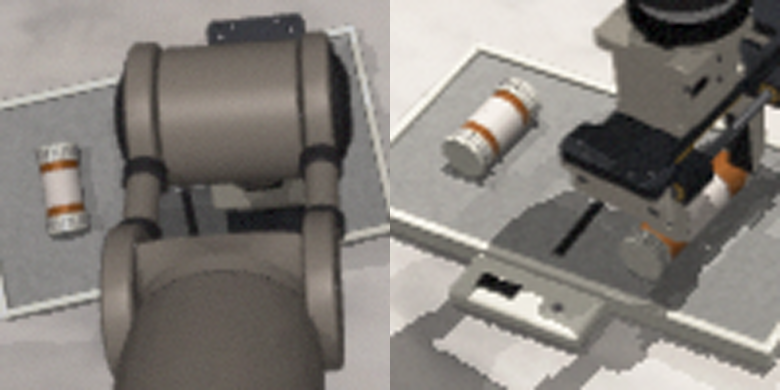

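The scene half shows the fingertips riding up onto the tube: the push height was too high and it wedged with 47 N upward. I'll lift straight off, back away and measure again.

Request:
send_rows:
  steps:
    - [0,0,0.1,0,0,0,76]
    - [0,0,0.3,0,0,0,76]
    - [0,-0.3,0.3,0,0,0,76]
    - [0.0,-0.45,0,0,0,0,76]
    - [0,-0.45,0,0,0,0,76]

```text
time: 4.68
ee_pos: [0.5213, -0.0357, 0.1437]
tool_rot: [0.001, 0.672, 0.741, 0.001]
wrist_force: [0.8, 0.2, -1.1]
width: 0.0698
gripper_force: 0.0
```

Request:
send_rows:
  steps:
    - [0,-0.4,0,0,0,0,76]
    - [0,0,0,0,0,0,76]

```text
time: 4.92
ee_pos: [0.5212, -0.0854, 0.1429]
tool_rot: [0.001, 0.674, 0.739, 0.0]
wrist_force: [0.6, 1.1, 0.6]
width: 0.0696
gripper_force: 0.0
```

```bash
cat >> h.py <<'E'
def look(tag):
    s=env.sense();print(s["time"],s["ee_pos"],s["tool_rot"])
    L=np.array([.5102,.1917]);t=np.radians(12.5);U=np.array([np.cos(t),np.sin(t)]);N=np.array([-U[1],U[0]])
    w=s["ee_pos"][:2]-L;print("tool u,n",(w@U*1e3).round(1),(w@N*1e3).round(1))
    im=eyes.get_image("top");am,dk=blobs("top",im,[(125,190),(232,170),(242,222),(130,244)])
    for a,c,m in comps(am,8):
        q=cast("top",c,.033)[:2]-L;print("amber",a,c,"u,n mm",(q@U*1e3).round(1),(q@N*1e3).round(1))
    for a,c,m in comps(dk,20):
        print("dark",c,mid(m,"top",.016))
    cv2.imwrite(f"pics/{tag}.png",cv2.resize(im[155:260,105:265],None,fx=4,fy=4,interpolation=cv2.INTER_CUBIC))
E
python3 -c "from h import *;look('f')"
```

```text
4.925 [ 0.5211817  -0.08542673  0.14290703] [5.83886018e-04 6.73656229e-01 7.39044612e-01 7.10732451e-05]
tool u,n -49.3 -272.9
amber 81 [202.8 190.2] u,n mm 30.3 -71.2
amber 32 [142.9 205.4] u,n mm 25.2 94.7
amber 89 [205.2 215.1] u,n mm -37.1 -63.4
amber 32 [145.  218.8] u,n mm -11.4 96.2
dark [180.1 206.4] (array([0.51268162, 0.19203153]), np.float64(12.405831350150171), np.float64(0.1348542409005733), np.float64(0.005996563781100186), 109)
```

View pics/f.png

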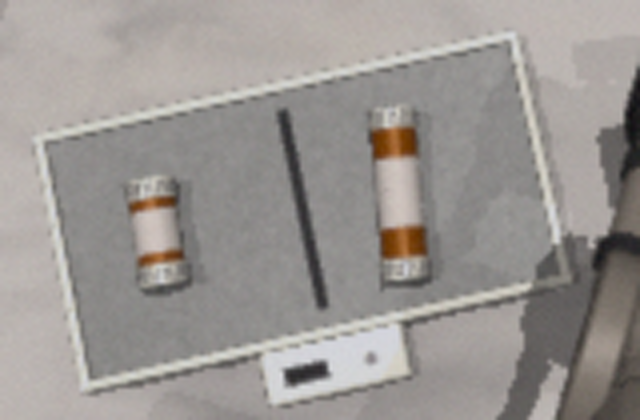

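The crop shows the tube from (392,107) to (405,280) and the line from (284,112) to (322,305). The tube has rolled to n = -67 mm, u = -3.5 mm, yaw -6.6° as planned, and the short tube hasn't moved. I'll push again with the tips lower, so the contact is at axis height and it can't wedge.

Request:
send_rows:
  steps:
    - [0.0075,0.3644,0,0,0,0,76]
    - [0.0075,0.3644,0,0,0,0,76]
    - [0.0075,0.3644,0,0,0,0,76]
    - [0.0075,0.3644,0,0,0,0,76]
    - [0,0,0,0,0,0,76]

```text
time: 5.6
ee_pos: [0.5238, 0.0964, 0.1427]
tool_rot: [-0.0, 0.67, 0.742, 0.0]
wrist_force: [0.2, -1.2, 0.6]
width: 0.0699
gripper_force: 0.0
```

Request:
send_rows:
  steps:
    - [0,0,-0.3,0,0,0,76]
    - [0,0,-0.3,0,0,0,76]
    - [0,0,-0.15,0,0,0,76]
    - [0,0,-0.06,0,0,0,76]
    - [0,0,0,0,0,0,76]

```text
time: 6.22
ee_pos: [0.5246, 0.0922, 0.0455]
tool_rot: [-0.0, 0.672, 0.741, -0.0]
wrist_force: [-0.4, 0.4, -0.3]
width: 0.0697
gripper_force: 0.0
```

Request:
send_rows:
  steps:
    - [-0.0037,0.0333,0,0,0,0.0015,76]
    - [-0.0037,0.0333,0,0,0,0.0015,76]
    - [-0.0037,0.0333,0,0,0,0.0023,76]
    - [-0.0037,0.0333,0,0,0,0.0023,76]
    - [-0.0037,0.0333,0,0,0,0.0023,76]

```text
time: 6.85
ee_pos: [0.5224, 0.1124, 0.0454]
tool_rot: [0.0, 0.66, 0.751, 0.0]
wrist_force: [-1.0, -0.5, -0.5]
width: 0.0698
gripper_force: 0.0
```

Request:
send_rows:
  steps:
    - [-0.0037,0.0333,0,0,0,0.0023,76]
    - [-0.0037,0.0333,0,0,0,0.0023,76]
    - [-0.0037,0.0333,0,0,0,0.0023,76]
    - [-0.0037,0.0333,0,0,0,0.0023,76]
    - [-0.0037,0.0333,0,0,0,0.0023,76]

```text
time: 7.48
ee_pos: [0.5202, 0.1323, 0.0453]
tool_rot: [0.0, 0.647, 0.763, 0.0]
wrist_force: [0.1, -0.3, -0.2]
width: 0.0702
gripper_force: 0.0
```

Request:
send_rows:
  steps:
    - [-0.0034,0.03,0,0,0,0.0023,76]
    - [-0.0028,0.025,0,0,0,0.0023,76]
    - [-0.0023,0.02,0,0,0,0.0023,76]
    - [-0.0016,0.015,0,0,0,0.0023,76]
    - [-0.0011,0.01,0,0,0,0.0023,76]

```text
time: 8.1
ee_pos: [0.5189, 0.1441, 0.0453]
tool_rot: [0.0, 0.633, 0.774, 0.0]
wrist_force: [-0.8, -0.5, 0.8]
width: 0.0695
gripper_force: 0.1
```

```bash
python3 -c "from h import *;look('g')"; python3 - <<'E'
from h import *
a=cv2.imread("pics/g.png");b=eyes.get_image("scene")[130:230,120:240]
cv2.imwrite("pics/g2.png",np.hstack([cv2.resize(a,(380,250)),cv2.resize(b,(400,250),interpolation=cv2.INTER_CUBIC)]))
E
```

```text
8.1 [0.51889473 0.14411848 0.04532869] [3.76154600e-05 6.32804956e-01 7.74311233e-01 1.79596950e-05]
tool u,n -1.8 -48.3
amber 27 [141.7 205.4] u,n mm 25.9 97.9
amber 25 [143.6 219.2] u,n mm -11.7 100.1
dark [182.7 203.9] (array([0.51943831, 0.18479497]), np.float64(-70.44905882184128), np.float64(0.2121290283804853), np.float64(0.12205930120670594), 708)
dark [200.2 221.3] (array([0.47174402, 0.13658934]), np.float64(-88.8854960233408), np.float64(0.0818222927261057), np.float64(0.03311260256878624), 151)
```

View pics/g2.png

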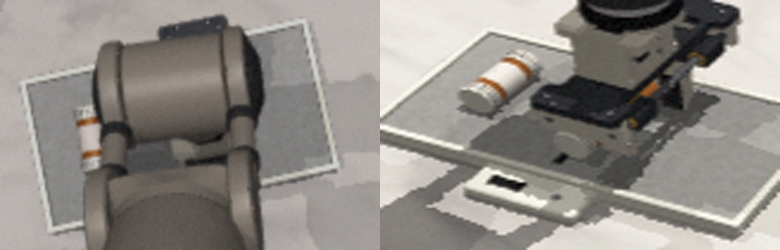

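The left half shows the arm hiding the tube, and part of the short tube at (90,138). The right half shows the long tube near the line with the fingers behind it. I'll back off gently and measure.

Request:
send_rows:
  steps:
    - [0.022,-0.1,0,0,0,0,76]
    - [0,0,0.45,0,0,0,76]
    - [0,0,0.35,0,0,0,76]
    - [0,-0.5,0,0,0,0,76]
    - [0,-0.5,0,0,0,0,76]

```text
time: 8.82
ee_pos: [0.5218, 0.0104, 0.1422]
tool_rot: [0.001, 0.632, 0.775, 0.0]
wrist_force: [0.3, -0.0, -0.1]
width: 0.0698
gripper_force: 0.0
```

Request:
send_rows:
  steps:
    - [0,-0.5,0,0,0,0,76]
    - [0,-0.4,0,0,0,0,76]
    - [0,0,0,0,0,0,76]

```text
time: 9.2
ee_pos: [0.5213, -0.0999, 0.1413]
tool_rot: [0.0, 0.635, 0.772, -0.0]
wrist_force: [0.4, 0.5, 0.8]
width: 0.0695
gripper_force: 0.0
```

```bash
python3 -c "from h import *;look('h')"
```

```text
9.2 [ 0.52134816 -0.09987727  0.141335  ] [ 4.41317873e-04  6.35043299e-01  7.72476403e-01 -1.41577798e-04]
tool u,n -52.2 -287.1
amber 86 [182.6 192.2] u,n mm 36.9 -16.7
amber 32 [142.9 205.4] u,n mm 25.2 94.7
amber 88 [185.1 217.2] u,n mm -30.8 -9.5
amber 31 [144.8 218.8] u,n mm -11.3 96.7
```

View pics/h.png

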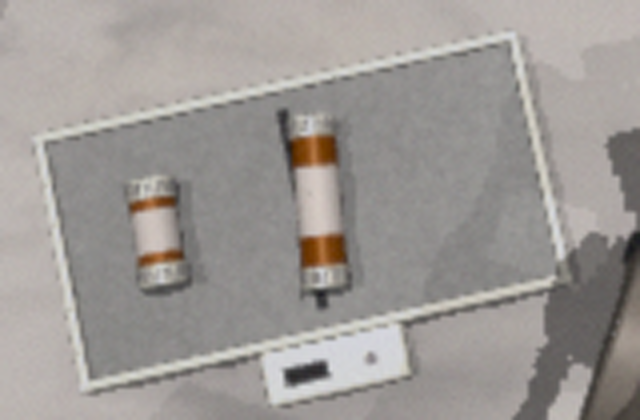

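The crop shows the tube from (312,115) to (325,290), just right of the line, whose ends show at (284,112) and (322,305). In the line's frame it is at n = -13, u = +3, yaw -6°: it rolled slightly ahead of the tool. I'll square the tool to the line and creep the rest of the way, so the far finger straightens it first.

Request:
send_rows:
  steps:
    - [0.006,0.397,0,0,0,0.0014,76]
    - [0.006,0.397,0,0,0,0.0014,76]
    - [0.006,0.397,0,0,0,0.0014,76]
    - [0.006,0.397,0,0,0,0.0014,76]
    - [0.006,0.37,0,0,0,0.0014,76]

```text
time: 9.88
ee_pos: [0.5243, 0.1419, 0.1414]
tool_rot: [-0.0, 0.624, 0.782, 0.0]
wrist_force: [0.2, -0.4, 0.4]
width: 0.0699
gripper_force: 0.0
```

Request:
send_rows:
  steps:
    - [0,0,-0.1,0,0,0,76]
    - [0,0,-0.3,0,0,0,76]
    - [0,0,-0.3,0,0,0,76]
    - [0,0,-0.1,0,0,0,76]
    - [0,0,0,0,0,0,76]

```text
time: 10.5
ee_pos: [0.5248, 0.1388, 0.0449]
tool_rot: [-0.001, 0.624, 0.781, -0.001]
wrist_force: [-0.1, -0.6, -0.9]
width: 0.0696
gripper_force: 0.0
```

```bash
python3 -c "from h import *;look('i')"|head -2
```

```text
10.5 [0.5247501  0.13881444 0.04494061] [-5.02828009e-04  6.24450808e-01  7.81063795e-01 -5.32224537e-04]
tool u,n 2.8 -54.8
```

Request:
send_rows:
  steps:
    - [-0.0036,0.0163,0,0,0,0,76]
    - [-0.0036,0.0163,0,0,0,0,76]
    - [-0.0036,0.0163,0,0,0,0,76]
    - [-0.0022,0.0098,0,0,0,0,76]
    - [-0.0022,0.0098,0,0,0,0,76]

```text
time: 11.18
ee_pos: [0.5233, 0.1474, 0.0454]
tool_rot: [0.0, 0.624, 0.781, 0.0]
wrist_force: [1.1, -0.3, -0.1]
width: 0.0698
gripper_force: 0.0
```

Request:
send_rows:
  steps:
    - [-0.0022,0.0098,0,0,0,0,76]
    - [-0.0022,0.0098,0,0,0,0,76]
    - [-0.0022,0.0098,0,0,0,0,76]
    - [-0.0022,0.0098,0,0,0,0,76]
    - [-0.0022,0.0098,0,0,0,0,76]

```text
time: 11.8
ee_pos: [0.522, 0.1532, 0.0453]
tool_rot: [0.0, 0.624, 0.781, 0.0]
wrist_force: [0.0, 0.6, 0.7]
width: 0.0701
gripper_force: 0.0
```

Request:
send_rows:
  steps:
    - [-0.0022,0.0098,0,0,0,0,76]
    - [-0.0022,0.0098,0,0,0,0,76]
    - [-0.0022,0.0098,0,0,0,0,76]
    - [-0.0022,0.0098,0,0,0,0,76]
    - [0,0,0,0,0,0,76]

```text
time: 12.42
ee_pos: [0.5209, 0.1579, 0.0453]
tool_rot: [0.0, 0.624, 0.781, 0.0]
wrist_force: [0.4, 0.1, -0.7]
width: 0.0701
gripper_force: 0.0
```

Request:
send_rows:
  steps:
    - [0.022,-0.1,0,0,0,0,76]
    - [0,0,0.45,0,0,0,76]
    - [0,0,0.35,0,0,0,76]
    - [0,-0.5,0,0,0,0,76]
    - [0,-0.5,0,0,0,0,76]

```text
time: 13.05
ee_pos: [0.5238, 0.0242, 0.1421]
tool_rot: [0.001, 0.624, 0.782, 0.0]
wrist_force: [1.1, 0.5, 0.3]
width: 0.0698
gripper_force: 0.0
```

Request:
send_rows:
  steps:
    - [0,-0.5,0,0,0,0,76]
    - [0,-0.5,0,0,0,0,76]
    - [0,0,0,0,0,0,76]

```text
time: 13.42
ee_pos: [0.5234, -0.0989, 0.1413]
tool_rot: [0.001, 0.627, 0.779, -0.0]
wrist_force: [0.1, -0.2, 0.0]
width: 0.0696
gripper_force: 0.0
```

```bash
python3 -c "from h import *;look('j')"
```

```text
13.425 [ 0.5233696  -0.09890431  0.1413462 ] [ 5.71121689e-04  6.26849496e-01  7.79140128e-01 -2.09208238e-04]
tool u,n -50.0 -286.6
amber 86 [178.1 192.6] u,n mm 38.5 -4.6
amber 33 [142.8 205.4] u,n mm 25.2 95.0
amber 86 [180.1 217.8] u,n mm -29.5 3.9
amber 32 [144.7 218.9] u,n mm -11.5 97.0
```

View pics/j.png

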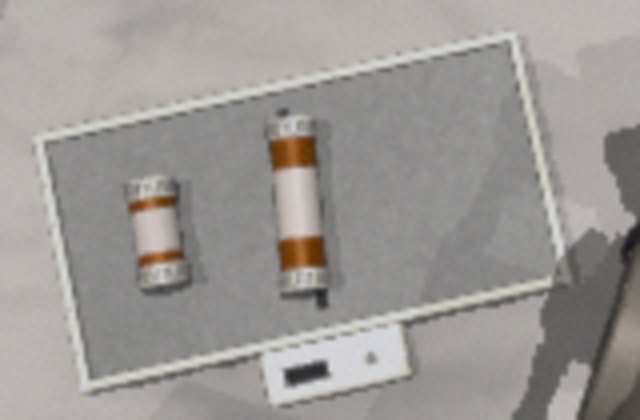

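The crop shows the tube centred across the line, from (291,117) to (303,295), but still yawed: it is at n = 0, u = about +3, yaw -7°. A couple will turn it in place. I'll straddle the tube diagonally with the fingers wide open, the far finger to its right and the near one to its left, and rotate the tool about the tube's centre.

Request:
send_rows:
  steps:
    - [-0.007,0.24,0,0,0,-0.028,100]
    - [-0.007,0.24,0,0,0,-0.028,100]
    - [-0.007,0.24,0,0,0,-0.028,100]
    - [-0.007,0.24,0,0,0,-0.028,100]
    - [-0.007,0.24,0,0,0,-0.028,100]

```text
time: 14.1
ee_pos: [0.5188, 0.0521, 0.1413]
tool_rot: [-0.0, 0.78, 0.626, -0.0]
wrist_force: [-0.5, 0.2, -0.2]
width: 0.0921
gripper_force: 0.0
```

Request:
send_rows:
  steps:
    - [-0.007,0.24,0,0,0,-0.028,100]
    - [-0.007,0.24,0,0,0,-0.028,100]
    - [-0.007,0.24,0,0,0,-0.028,100]
    - [-0.007,0.24,0,0,0,-0.028,100]
    - [-0.007,0.24,0,0,0,-0.028,100]

```text
time: 14.72
ee_pos: [0.5142, 0.1961, 0.1413]
tool_rot: [-0.0, 0.898, 0.44, -0.0]
wrist_force: [0.2, 0.1, 0.6]
width: 0.0918
gripper_force: 0.0
```

Request:
send_rows:
  steps:
    - [0,0,0,0,0,0,100]
    - [0,0,0,0,0,0,100]

```text
time: 14.98
ee_pos: [0.5146, 0.1941, 0.1412]
tool_rot: [0.0, 0.897, 0.442, -0.0]
wrist_force: [0.0, -0.1, -0.6]
width: 0.0918
gripper_force: 0.0
```

Request:
send_rows:
  steps:
    - [0,-0.014,-0.1,0,0,0,100]
    - [0,0,-0.3,0,0,0,100]
    - [0,0,-0.3,0,0,0,100]
    - [0,0,-0.1,0,0,0,100]
    - [0,0,0,0,0,0,100]

```text
time: 15.6
ee_pos: [0.5149, 0.1916, 0.0448]
tool_rot: [-0.0, 0.898, 0.441, -0.001]
wrist_force: [0.8, 0.3, 1.4]
width: 0.0917
gripper_force: 0.0
```

Request:
send_rows:
  steps:
    - [0,0,0,0,0,0.0083,100]
    - [0,0,0,0,0,0.0083,100]
    - [0,0,0,0,0,0.0083,100]
    - [0,0,0,0,0,0.0083,100]
    - [0,0,0,0,0,0.0083,100]

```text
time: 16.23
ee_pos: [0.5152, 0.1922, 0.0455]
tool_rot: [0.0, 0.866, 0.499, 0.0]
wrist_force: [0.2, 0.2, -0.5]
width: 0.092
gripper_force: 0.0
```

Request:
send_rows:
  steps:
    - [0,0,0,0,0,0.0083,100]
    - [0,0,0,0,0,0.0083,100]
    - [0,0,0,0,0,0.0083,100]
    - [0,0,0,0,0,0.0083,100]
    - [0,0,0,0,0,0.0083,100]

```text
time: 16.85
ee_pos: [0.5152, 0.1922, 0.0453]
tool_rot: [0.0, 0.832, 0.555, 0.0]
wrist_force: [0.3, 0.3, -0.8]
width: 0.0919
gripper_force: 0.2
```

Request:
send_rows:
  steps:
    - [0,0,0,0,0,0.0072,100]
    - [0,0,0,0,0,0.0072,100]
    - [0,0,0,0,0,0,100]
    - [0,0,0,0,0,-0.011,100]
    - [0,0,0,0,0,-0.022,100]

```text
time: 17.48
ee_pos: [0.5152, 0.1921, 0.0454]
tool_rot: [0.0, 0.849, 0.528, 0.0]
wrist_force: [0.2, -0.2, 0.3]
width: 0.0919
gripper_force: 0.0
```

Request:
send_rows:
  steps:
    - [0,0,0,0,0,-0.022,100]
    - [0,0,0.35,0,0,0,100]
    - [0,0,0.45,0,0,0,100]
    - [0,-0.5,0,0,0,0,100]
    - [0,-0.5,0,0,0,0,100]

```text
time: 18.1
ee_pos: [0.5154, 0.0714, 0.1423]
tool_rot: [0.001, 0.866, 0.5, 0.001]
wrist_force: [0.7, -0.0, -0.4]
width: 0.0921
gripper_force: 0.0
```

Request:
send_rows:
  steps:
    - [0,-0.5,0,0,0,0,100]
    - [0,-0.5,0,0,0,0,100]
    - [0,-0.4,0,0,0,0,100]
    - [0,0,0,0,0,0,100]

```text
time: 18.6
ee_pos: [0.5152, -0.099, 0.1414]
tool_rot: [0.0, 0.868, 0.497, 0.0]
wrist_force: [-0.4, -0.1, 0.0]
width: 0.0922
gripper_force: 0.0
```

```bash
python3 -c "from h import *;look('k')"
```

```text
18.6 [ 0.5151942  -0.09897055  0.14139326] [4.74469131e-04 8.67749292e-01 4.97001940e-01 1.08976395e-04]
tool u,n -58.0 -284.9
amber 87 [176.2 192.9] u,n mm 38.8 0.5
amber 34 [142.8 205.4] u,n mm 25.2 95.0
amber 89 [181.4 217.3] u,n mm -28.9 0.2
amber 32 [144.8 218.9] u,n mm -11.6 96.8
```

View pics/k.png

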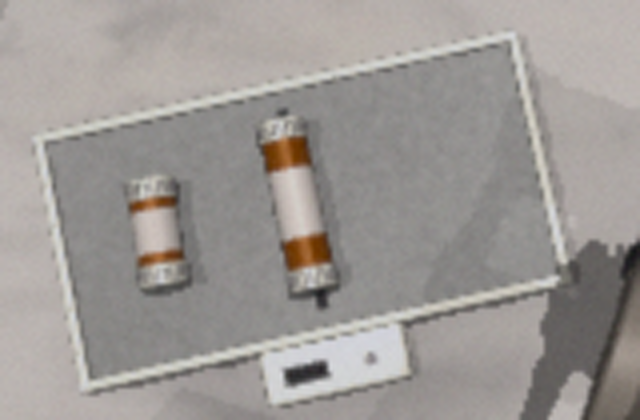

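The final crop shows the tube lying along the line from (282,118) to (314,295), with the line's ends showing at (283,112) and (322,303). It measures 0.4 mm off across the line, 0.3° in yaw and about 4 mm along it, at rest. The short tube hasn't moved, and the arm is clear.

```bash
python3 -c "from rig import job;print(job.close_job())"
```

```text
the job is handed in; nothing more can be done
None
```

The job is handed in: the long tube was last measured lying along the scan line, about 0.4 mm off across it, 0.3° in yaw and 4 mm along it; my first push wedged on it (47 N at the wrist), and the short tube did not move.

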